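# Fit the upper tray on the tiered spice stand

## Robot

A 7-joint arm with a two-finger parallel gripper is mounted at the origin on a cart in front of the work surface, level with it; the furniture and walls round the work are solid. World frame = base frame: x ahead of the robot, y to its left, z up, the work surface at z = 0. Lengths are in mm, angles in rad, forces in N, time in s.
With the tool pointing down it reaches from about 425 to 875 mm from the base axis. Payload 9.9 kg.
Tool frame: the origin (TCP) lies on the centre line of the jaws, within the pads' length; the fingertips stand 14 mm ahead of it and the grasp point (between the pads) lies 5 mm behind it; z points along the fingers, y is the line along which they close (so a half turn about z gives the same grasp; the last joint's range is limited). The gripper opens to 85 mm and grips with 20 to 120 N. Pads are 22 mm wide; open, the fingers measure 114 mm over their backs; the gripper's body (76 mm by 85 mm) begins 54 mm behind the grasp point. The pads swing forward as they close: fully open they stand 13 mm farther back than shut.
Start: joints at [-1.286, 0.576, 0.025, 1.437, -0.015, 1.129, -0.057], TCP at [243.328, 629.62, 245.289] pointing down, gripper open.
Joint ranges: [-2.76, 2.76], [-0.34, 2.15], [-1.52, 1.57], [0.19, 2.46], [-1.09, 4.23], [0.17, 1.99], [-2.82, 2.82]. Speed limits (rad/s): [2.22, 2.22, 3.01, 3.01, 3.14, 3.14, 3.14].

## Interface

Orientations are given as a unit quaternion [x, y, z, w].
In Python, from plant import state, get_image, camera_params, finish_job gives the robot as it stands. The module is installed in compiled form; this text tells all that it offers.
- The arm moves only by the tool drive_tool, never from a script. Its arguments are lists of equal length, an entry for each row: "dp": the shift along the tool's x, y, z scaled (see below), a list of three; "rot": the turn, a rotation vector about the tool's x, y, z scaled (see below), a list of three; "jaw": the closure, from -1 (fully open) to 1 (shut). In form: {"dp": [[tx, ty, tz], ...], "rot": [[ax, ay, az], ...], "jaw": [jaw, ...]}. A call has 1 to 12 rows; each row is the pose to reach, as a shift and turn from the pose commanded when the call began, along the tool's axes at that moment; what a row does not reach only later rows make up. The controller multiplies each number of a shift by 10 cm and each number of a turn by 60 degrees. A row lasts 1/10 s, in which the tool goes at most 50 mm and 8.59 degrees, less where a joint would pass 70% of its speed; a pose out of reach is approached as far as the arm can. A call with a number of a shift or a turn outside -1 to 1 is refused whole. A call with a gripper value outside its range is refused whole. The fingers move at their own pace and stop on an object; the grip force is fixed at half the most. Time passes only in rows, so rows that repeat a pose let the fingers close. It gives the time, the measured TCP pose, the force, the opening and the grip force at its end, in the units of the state.
- state(): the state, without advancing time (a new reading comes with each control period).
- get_image(name): name is "scene" or "top"; returns (picture, depth): 384x512x3 uint8, red, green, blue; 384x512 float32, mm along the optical axis (not along the pixel's ray), 0 where there is no reading.
- camera_params(name): a dict with "vfov" (degrees; the focal length in pixels is half the picture's height over the tangent of half this angle, whatever the lens; pixels are square), "cx", "cy" (the principal point, pixels), "k1" (the pictures are not rectified: a ray, as slopes to the right and down, at radius r is drawn at 1 + k1 r^2 times it, then the intrinsics apply), "R" (3x3) and "t" (3): a world point X has camera coordinates R X + t. Camera axes: x right, y down, z forward; pixel columns grow to the right and rows downward; lengths in mm; the calibration is good to about 2 mm. A picture is of the moment at which its call begins. camera_params takes no time and is no camera call.
- finish_job(): hands the job in; it is judged then, once.
The state is a dict: "clock": time; "q": joint angles; "dq": joint speeds; "effort": joint torques, N m; "position": TCP position; "ee_rot": TCP orientation; "wrist_force": force on the tool from outside, world axes, zero at the start; "wrist_torque": the same for the moment, N m; "gripper_width": finger opening in mm; "grip_force": force on a finger pad.
Only numpy, scipy, OpenCV 4.12 (cv2) and the standard library are available. Lean on these libraries where they do the work, as an engineer would, in place of code of your own. Each camera call takes 0.05 s, during which the arm holds its last target. There are 200 camera calls.

## Task

Finish the blue spice stand: fit the loose blue tray on top as its upper tier, with every one of the four posts coming up through a corner hole and the tray resting level and fully down on the four black collars. Either way round will do. The two spice jars stay standing on the lower tier, and the third jar, on the worktop, stays where it is.

Things in the scene. Friction and masses are not known exactly. Their poses are not given: they have to be found in the camera images.
- tray: Loose blue tray, 150 (own x) x 120 (own y) mm, 0.26 to 0.49 kg, flat on the worktop, balanced about its centre. Deck 5 mm thick, rim 13 mm high. Four round through holes, 16 mm wide, at x = +-60, y = +-45 mm. Origin: centre of the underside, z up. Half a turn gives the same fit.
- tray_handle (a point): Middle of the tray's wooden handle bar, 55 mm above the centre of the tray's underside. The bar runs along the tray's x: 104 long, 16 wide (tray y), 16 mm high, on two steel legs at x = +-42 mm; the space beneath it is free. Axes as the tray's.
- stand: Stand, fixed to the worktop: blue lower tier 160 (own x) x 130 (own y) mm, top surface 12 and rim 18 mm high, with four steel posts at x = +-60, y = +-45 mm. Each has a black collar 25 mm wide, top at 135 mm; above it a pin 9 mm thick up to 163 mm, tapering to a point at 177 mm. Origin: under the centre, at worktop height, z up.
- stand_seat (a point): Point midway between the stand's four collar tops, 135 mm above the stand's origin: where the origin of the fitted tray comes to lie. Axes as the stand's.
- jar_red: Spice jar with a red cap, 45 mm wide, 106 mm high, loose, standing on the stand's lower tier about 28 mm from its centre along the stand's +x; top 118 mm above the worktop. Origin: centre of its underside.
- jar_white: Spice jar with a white cap, 47 mm wide, 98 mm high, loose, standing on the lower tier about 28 mm from its centre along the stand's -x. Origin: centre of its underside.
- jar_yellow: Bystander: spice jar with a yellow cap, 42 mm wide, 106 mm high, standing on the worktop behind the work. Origin: centre of its underside.

How it is judged:
By the outcome, as a careful person would: the job done as asked, in the order asked, and still so for the second after the job is handed in, with the robot touching nothing.
It also fails if it takes over 43 s, if anything falls off the work surface, if the arm or the gripper's body presses on something with over 40 N, if the wrist force passes 120 N, or if a joint passes its speed limit or range.

## Working session

There is one attempt and no reset: what is moved stays moved. The work goes in short steps, Python scripts to look and compute and a tool call to move; the robot and the scene stay as the last step left them, time stands still between calls to the robot, and variables do not carry over. Pictures are saved under pics/ and viewed, at most 10 in all, crops included, and the job is handed in when it is done.

Besides the shell and the picture viewer there is one more tool, called after "Call:" in YAML: its name, and indented under it one key for each argument. drive_tool: Moves the arm, as the interface text tells. Its arguments: {"type":"object","properties":{"dp":{"type":"array","items":{"type":"array","items":{"type":"number","minimum":-1,"maximum":1}}},"rot":{"type":"array","items":{"type":"array","items":{"type":"number","minimum":-1,"maximum":1}}},"jaw":{"type":"array","items":{"type":"number"}}},"required":["dp","rot","jaw"]}

```bash
mkdir -p pics; cat > h.py <<'E'
import numpy as np, cv2
from plant import state,get_image,camera_params
def f(name):
    p=camera_params(name); return p,192/np.tan(np.radians(p['vfov']/2))
def undist(name,uv):
    p,F=f(name); K=np.array([[F,0,p['cx']],[0,F,p['cy']],[0,0,1.]])
    return cv2.undistortPoints(np.float64(uv).reshape(-1,1,2),K,np.array([p['k1'],0,0,0,0.])).reshape(-1,2)
def plane(name,uv,z):
    p,F=f(name); s=undist(name,uv); R=np.array(p['R']);t=np.array(p['t'])
    d=np.c_[s,np.ones(len(s))]@R; c=-R.T@t
    return c+d*((z-c[2])/d[:,2])[:,None]
def cloud(name,depth):
    p,F=f(name); v,u=np.mgrid[:384,:512]; s=undist(name,np.c_[u.ravel(),v.ravel()])
    z=depth.ravel().astype(float); X=(np.c_[s,np.ones(len(s))]*z[:,None]-np.array(p['t']))@np.array(p['R'])
    X[z==0]=np.nan; return X.reshape(384,512,3)
def proj(name,X):
    p,F=f(name); c=np.atleast_2d(X)@np.array(p['R']).T+p['t']; s=c[:,:2]/c[:,2:]
    s=s*(1+p['k1']*(s**2).sum(1,keepdims=True)); return s*F+[p['cx'],p['cy']]
E
python3 - <<'E'
from h import *
for n in('scene','top'):
    im,d=get_image(n); np.savez(f'{n}0.npz',im=im,d=d); cv2.imwrite(f'pics/{n}0.png',im[:,:,::-1]); p=camera_params(n)
    print(n,p['vfov'],p['k1'],(-np.array(p['R']).T@p['t']).round(), np.round(p['R'],2).tolist())
s=state(); print(s['clock'],s['position'],s['ee_rot'],s['gripper_width'])
E
```

```text
scene 52.55760887242117 0.03098252712999516 [ 174. -459.  520.] [[0.83, -0.56, -0.0], [-0.28, -0.41, -0.87], [0.48, 0.72, -0.5]]
top 42.95278055025415 0.04638934137721772 [425. 137. 942.] [[0.01, -1.0, -0.0], [-0.98, -0.01, -0.22], [0.22, 0.0, -0.98]]
0.1 [243.17614976 629.27372086 244.52925035] [ 1.83334954e-01  9.83050220e-01 -7.41858179e-04 -1.00442867e-04] 85.52534736962248
```

View pics/scene0.png

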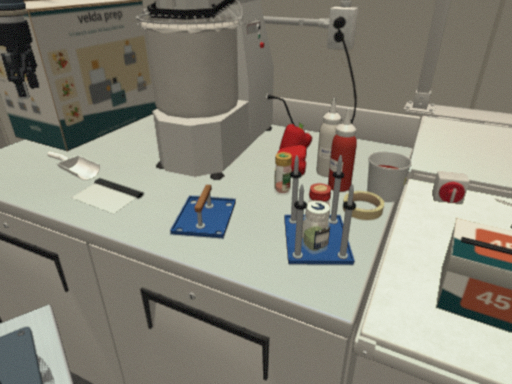

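View pics/top0.png

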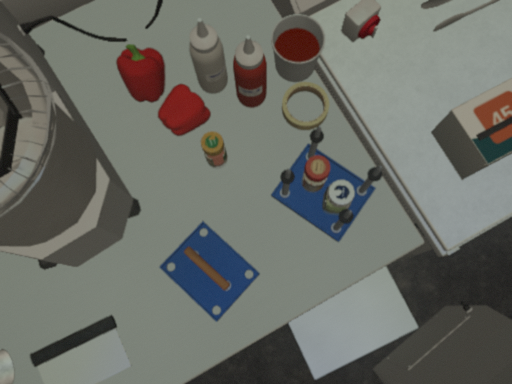

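The scene view shows the tray at about (205,215), the stand at (318,235) and a big pot-like appliance at (200,90). The top view shows the tray centred at about (210,270) with white holes at (203,233), (170,267), (252,273) and (216,310). The stand is at about (322,192), with black collars near (316,135), (287,177), (375,174) and (345,216).

```bash
python3 - <<'E'
from h import *
D=np.load('top0.npz'); im,d=D['im'],D['d']; X=cloud('top',d); hsv=cv2.cvtColor(im,cv2.COLOR_RGB2HSV)
blue=cv2.inRange(hsv,(100,120,40),(125,255,255)); n,l,st,c=cv2.connectedComponentsWithStats(blue)
for i in range(1,n):
    if st[i,4]<300: continue
    m=(l==i); print('blue',c[i],st[i],np.nanmedian(X[m],0).round(1))
    if st[i,0]<200:
        cs=max(cv2.findContours(m.astype(np.uint8),0,2)[0],key=cv2.contourArea)
        r=cv2.boxPoints(cv2.minAreaRect(cs)); print('tray corners',plane('top',r,13).round(1).tolist())
        h=cv2.drawContours(np.zeros((384,512),np.uint8),[cv2.convexHull(cs)],-1,1,-1)*(1-m.astype(np.uint8))
        k,ll,s2,cc=cv2.connectedComponentsWithStats(h)
        for j in range(1,k):
            if s2[j,4]>15: print(' hole',cc[j].round(1),s2[j,4],plane('top',cc[j],2.5).round(1), im[int(cc[j][1]),int(cc[j][0])])
br=cv2.inRange(hsv,(5,80,60),(20,255,255)); br[:230]=0; br[300:]=0; br[:,:170]=0; br[:,250:]=0
cs=max(cv2.findContours(br,0,2)[0],key=cv2.contourArea); r=cv2.minAreaRect(cs); b=cv2.boxPoints(r)
print('bar',r,plane('top',b,63).round(1).tolist(),plane('top',r[0],63),'depth',np.nanmedian(X[br>0],0))
# high points
bx=X.reshape(-1,3)
for z0,z1 in((120,145),(145,180)):
    m=(X[...,2]>z0)&(X[...,2]<z1); m[:,:260]=0;m[:110]=0;m[240:]=0;m[:,400:]=0
    n,l,st,c=cv2.connectedComponentsWithStats(m.astype(np.uint8))
    for i in range(1,n):
        if st[i,4]>4: print(z0,c[i].round(1),st[i,4],np.nanmean(X[l==i],0).round(1))
# obstacles
for name in('scene','top'):
    Y=cloud(name,np.load(name+'0.npz')['d']).reshape(-1,3)
    m=(Y[:,2]>150)&(Y[:,0]>100)&(Y[:,0]<1000)&(abs(Y[:,1])<800)
    g={}
    for p in Y[m]: 
        k=(int(p[0]//100)*100,int(p[1]//100)*100); g[k]=max(g.get(k,0),int(p[2]))
    print(name,sorted(g.items()))
E
python3 - <<'E'
import cv2
im=cv2.imread('pics/top0.png'); cv2.imwrite('pics/c1.png',cv2.resize(im[110:330,150:400],None,fx=3,fy=2.7*1,interpolation=2)) if 0 else cv2.imwrite('pics/c1.png',cv2.resize(im[120:250,260:400],(700,600*650//600-50),interpolation=cv2.INTER_CUBIC))
E
```

```text
blue [314.8635159  195.64134276] [ 272  145   91   96 2264] [641.7  44.7  11.9]
blue [209.68640577 271.09037075] [ 161  223   97   98 3884] [496.5 241.8   4.2]
tray corners [[503.3, 335.9, 13.0], [592.0, 257.5, 13.0], [490.9, 147.1, 13.0], [406.4, 226.1, 13.0]]
 hole [203.2 231.8] 74 [[572.2 257.6   2.5]] [124 130 120]
 hole [207.  268.4] 614 [[501.7 247.6   2.5]] [101  76  48]
 hole [170.5 266.5] 83 [[504.9 317.5   2.5]] [123 130 120]
 hole [248.6 273.8] 80 [[492.3 168.    2.5]] [124 130 121]
 hole [216.1 309.7] 78 [[425.2 227.7   2.5]] [123 129 121]
bar ((206.48231506347656, 267.9521484375), (55.900787353515625, 7.842523574829102), 43.15238952636719) [[526.3, 284.1, 63.0], [536.7, 274.9, 63.0], [469.3, 199.5, 63.0], [459.2, 208.8, 63.0]] [[497.54817492 241.50663926  63.        ]] depth [497.49148605 242.21824224  61.74979537]
120 [316.  136.3] 129 [721.5  50.1 135. ]
120 [373.5 174.2] 131 [654.  -47.1 134.7]
120 [286.9 176.6] 124 [648.3 100.8 134.8]
120 [344.8 216.5] 139 [579.7   3.7 134.6]
145 [317.6 130.4] 42 [721.8  50.3 162.6]
145 [377.2 169.4] 45 [654.1 -47.2 162.9]
145 [287.7
[... 285 characters left out ...]
(600, 100), 177), ((600, 300), 411), ((600, 400), 445), ((600, 500), 394), ((600, 600), 388), ((700, 0), 177), ((700, 400), 439), ((700, 500), 431), ((700, 600), 381), ((800, 100), 218), ((800, 200), 217), ((800, 500), 430), ((800, 600), 421), ((900, 200), 175), ((900, 500), 325), ((900, 600), 420), ((900, 700), 412)]
top [((500, -100), 173), ((500, 0), 177), ((500, 300), 407), ((500, 400), 430), ((500, 500), 266), ((600, -100), 177), ((600, 0), 176), ((600, 100), 175), ((600, 300), 411), ((600, 400), 433), ((600, 500), 305), ((700, 0), 177), ((700, 400), 422), ((700, 500), 318), ((800, 100), 219), ((800, 200), 219), ((800, 500), 289), ((900, 200), 178), ((900, 500), 215), ((900, 600), 171)]
```

View pics/c1.png

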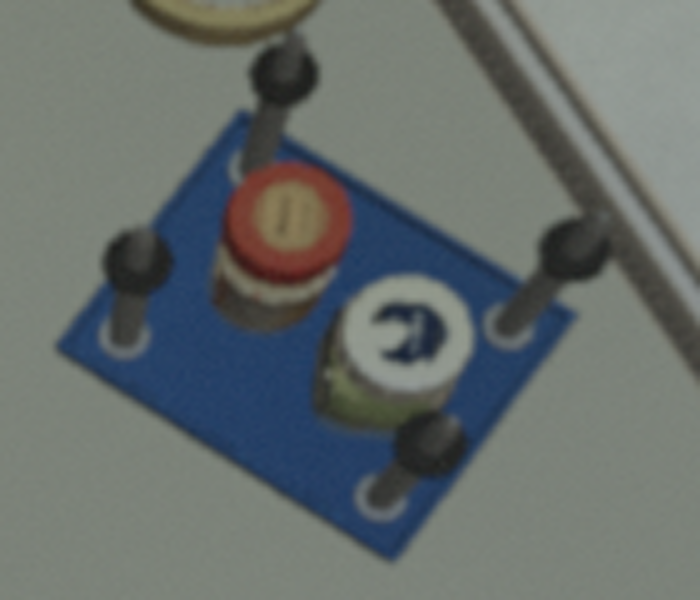

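```bash
python3 - <<'E'
from h import *
P=[(243,629),(330,460),(380,350),(420,290),(498,242)]
Q=np.vstack([np.linspace(a,b,20) for a,b in zip(P,P[1:])])
for name in('scene','top'):
    Y=cloud(name,np.load(name+'0.npz')['d']).reshape(-1,3)
    Y=Y[(Y[:,2]>60)&(abs(Y[:,1])<1000)]
    for z0,z1 in((60,200),(200,320),(320,500)):
        Z=Y[(Y[:,2]>z0)&(Y[:,2]<=z1)]
        for p in P:
            e=np.hypot(*(Z[:,:2]-p).T)
            if p==P[0] and name=='scene': e[e<110]=999
            j=e.argsort()[20]; print(name,z0,p,e[j].round(),Z[j].round())
E
```

```text
scene 60 (243, 629) 198.0 [308. 816. 179.]
scene 60 (330, 460) 174.0 [502. 490. 104.]
scene 60 (380, 350) 157.0 [502. 251.  64.]
scene 60 (420, 290) 88.0 [500. 253.  63.]
scene 60 (498, 242) 8.0 [506. 244.  63.]
scene 200 (243, 629) 198.0 [309. 816. 262.]
scene 200 (330, 460) 140.0 [228. 557. 308.]
scene 200 (380, 350) 185.0 [537. 448. 306.]
scene 200 (420, 290) 196.0 [541. 444. 304.]
scene 200 (498, 242) 189.0 [577. 413. 205.]
scene 320 (243, 629) 199.0 [306. 818. 344.]
scene 320 (330, 460) 143.0 [229. 562. 328.]
scene 320 (380, 350) 171.0 [528. 436. 403.]
scene 320 (420, 290) 181.0 [518. 442. 405.]
scene 320 (498, 242) 176.0 [583. 396. 391.]
top 60 (243, 629) 283.0 [514. 546. 164.]
top 60 (330, 460) 175.0 [502. 489. 123.]
top 60 (380, 350) 154.0 [505. 259.  61.]
top 60 (420, 290) 85.0 [490. 242.  62.]
top 60 (498, 242) 4.0 [496. 246.  65.]
top 200 (243, 629) 297.0 [518. 516. 232.]
top 200 (330, 460) 192.0 [517. 500. 267.]
top 200 (380, 350) 186.0 [535. 453. 265.]
top 200 (420, 290) 198.0 [538. 448. 291.]
top 200 (498, 242) 191.0 [581. 414. 269.]
top 320 (243, 629) 330.0 [529. 465. 328.]
top 320 (330, 460) 199.0 [529. 465. 321.]
top 320 (380, 350) 174.0 [534. 429. 403.]
top 320 (420, 290) 181.0 [541. 424. 405.]
top 320 (498, 242) 176.0 [567. 404. 406.]
```

Call:
drive_tool:
  dp:
    - [-0.3,-0.24,0]
    - [-0.6,-0.48,0]
    - [-0.8,-0.64,0]
    - [-1,-0.8,0]
    - [-1,-0.8,0]
    - [-1,-0.8,0]
    - [-1,-0.8,0]
  rot:
    - [0,0,0.14]
    - [0,0,0.28]
    - [0,0,0.42]
    - [0,0,0.56]
    - [0,0,0.7]
    - [0,0,0.84]
    - [0,0,0.92]
  jaw: [-1,-1,-1,-1,-1,-1,-1]

```text
clock: 0.8
position: [307.7, 518.6, 245.0]
ee_rot: [0.62, 0.784, -0.0, 0.0]
wrist_force: [-0.4, -0.6, -0.5]
gripper_width: 85.5
grip_force: 0.0
```

```bash
cat >> h.py <<'E'
from scipy.spatial.transform import Rotation as Ro
def to(target,xang=None):
    s=state(); R=Ro.from_quat(s['ee_rot']); p=np.array(s['position'])
    print('t',s['clock'],'p',p.round(2),'xang',np.degrees(np.arctan2(*R.as_matrix()[[1,0],0])).round(2),'z',R.as_matrix()[:,2].round(4),'w',s['gripper_width'],s['grip_force'],'F',np.round(s['wrist_force'],1),'q7',s['q'][6])
    o=[(R.inv().apply(np.array(target)-p)/100).round(3).tolist()]
    if xang is not None:
        a=np.radians(xang); T=Ro.from_matrix(np.array([[np.cos(a),np.sin(a),0],[np.sin(a),-np.cos(a),0],[0,0,-1.]]).T if 0 else np.column_stack([[np.cos(a),np.sin(a),0],[np.sin(a),-np.cos(a),0],[0,0,-1]]))
        o.append((np.degrees((R.inv()*T).as_rotvec())/60).round(3).tolist())
    print(o)
E
python3 -c "
from h import *
to([420,300,200],48.3); to([498,242,130],48.3)"
```

```text
t 0.8 p [307.69 518.62 245.04] xang 103.32 z [-4.e-04 -5.e-04 -1.e+00] w 85.51989021001039 0.0 F [-0.4 -0.6 -0.5] q7 -0.7295527357585178
[[-2.386, 0.589, 0.451], [-0.0, 0.001, 0.917]]
t 0.8 p [307.69 518.62 245.04] xang 103.32 z [-4.e-04 -5.e-04 -1.e+00] w 85.51989021001039 0.0 F [-0.4 -0.6 -0.5] q7 -0.7295527357585178
[[-3.13, 1.215, 1.151], [-0.0, 0.001, 0.917]]
```

Call:
drive_tool:
  dp:
    - [-0.3,0.06,0]
    - [-0.6,0.12,0]
    - [-0.9,0.18,0]
    - [-1,0.2,0]
    - [-1,0.2,0]
    - [-1,0.2,0]
    - [-1,0.2,0]
  rot:
    - [0,0,0.14]
    - [0,0,0.28]
    - [0,0,0.42]
    - [0,0,0.56]
    - [0,0,0.7]
    - [0,0,0.84]
    - [0,0,0.917]
  jaw: [-1,-1,-1,-1,-1,-1,-1]

```text
clock: 1.5
position: [350.6, 426.3, 245.0]
ee_rot: [0.912, 0.409, -0.0, 0.0]
wrist_force: [0.5, 1.2, 0.1]
gripper_width: 85.6
grip_force: 0.0
```

```bash
python3 -c "
from h import *
to([420,320,200],48.3); to([498,242,130],48.3)"
```

```text
t 1.5 p [350.64 426.32 245.05] xang 48.32 z [-4.e-04 -5.e-04 -1.e+00] w 85.58120343393264 0.0 F [0.5 1.2 0.1] q7 -1.4004579214255923
[[-0.333, 1.225, 0.451], [0.0, 0.001, 0.0]]
t 1.5 p [350.64 426.32 245.05] xang 48.32 z [-4.e-04 -5.e-04 -1.e+00] w 85.58120343393264 0.0 F [0.5 1.2 0.1] q7 -1.4004579214255923
[[-0.396, 2.326, 1.151], [0.0, 0.001, 0.0]]
```

Call:
drive_tool:
  dp:
    - [-0.15,0.4,0.1]
    - [-0.3,0.8,0.25]
    - [-0.396,1,0.5]
    - [-0.396,1,0.5]
  rot:
    - [0,0,0]
    - [0,0,0]
    - [0,0,0]
    - [0,0,0]
  jaw: [-1,-1,-1,-1]

```text
clock: 1.9
position: [399.9, 326.3, 193.2]
ee_rot: [0.912, 0.41, -0.002, 0.001]
wrist_force: [0.3, 0.2, 0.8]
gripper_width: 85.5
grip_force: 0.0
```

Call:
drive_tool:
  dp:
    - [0,0.4,0.1]
    - [0,0.8,0.3]
    - [0,1,0.5]
    - [0,1,0.5]
  rot:
    - [0,0,0]
    - [0,0,0]
    - [0,0,0]
    - [0,0,0]
  jaw: [-1,-1,-1,-1]

```text
clock: 2.3
position: [475.8, 262.2, 143.5]
ee_rot: [0.912, 0.41, -0.001, 0.001]
wrist_force: [0.2, 0.4, 0.6]
gripper_width: 85.6
grip_force: 0.0
```

```bash
python3 -c "
from h import *
to([498,242,51],48.3)
im,d=get_image('top'); cv2.imwrite('pics/t1.png',im[:,:,::-1])"
```

```text
t 2.3 p [475.76 262.21 143.52] xang 48.43 z [-0.0016 -0.0027 -1.    ] w 85.58890712114288 0.0 F [0.2 0.4 0.6] q7 -0.942214032994752
[[-0.001, 0.3, 0.925], [0.001, 0.003, 0.002]]
```

View pics/t1.png

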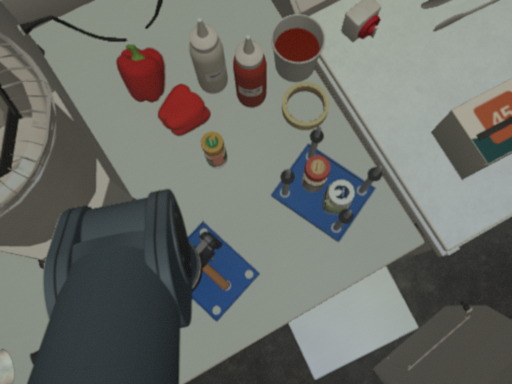

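The top view shows the gripper at about (205,245), just above and beside the bar, with everything else undisturbed.

Call:
drive_tool:
  dp:
    - [0,0.3,0]
    - [0,0.3,0.2]
    - [0,0.3,0.45]
    - [0,0.3,0.7]
    - [0,0.3,0.85]
    - [0,0.3,0.925]
    - [0,0.3,0.925]
  rot:
    - [0,0,0]
    - [0,0,0]
    - [0,0,0]
    - [0,0,0]
    - [0,0,0]
    - [0,0,0]
    - [0,0,0]
  jaw: [-1,-1,-1,-1,-1,-1,-1]

```text
clock: 3.05
position: [496.6, 246.1, 52.7]
ee_rot: [0.911, 0.413, -0.0, -0.0]
wrist_force: [-0.4, -0.4, -0.0]
gripper_width: 85.1
grip_force: 0.0
```

Call:
drive_tool:
  dp:
    - [0,0,0]
    - [0,0,0]
    - [0,0,0]
    - [0,0,0]
    - [0,0,0]
    - [0,0,0]
    - [0,0,0]
    - [0,0,0]
  rot:
    - [0,0,0]
    - [0,0,0]
    - [0,0,0]
    - [0,0,0]
    - [0,0,0]
    - [0,0,0]
    - [0,0,0]
    - [0,0,0]
  jaw: [1,1,1,1,1,1,1,1]

```text
clock: 3.85
position: [497.5, 244.9, 53.3]
ee_rot: [0.911, 0.412, 0.0, -0.0]
wrist_force: [-2.1, 0.0, 5.9]
gripper_width: 14.9
grip_force: 59.2
```

```bash
python3 -c "
from h import *
to([498,242,101],48.3)"
```

```text
t 3.85 p [497.53 244.9   53.31] xang 48.63 z [ 4.e-04  5.e-04 -1.e+00] w 14.891319393733127 59.17088270187378 F [-2.1  0.   5.9] q7 -0.816317652833042
[[-0.018, 0.023, -0.477], [-0.0, -0.001, 0.006]]
```

Call:
drive_tool:
  dp:
    - [0,0,-0.1]
    - [0,0,-0.3]
    - [0,0,-0.6]
    - [0,0,-0.85]
    - [0,0,-1]
    - [0,0,-1]
  rot:
    - [0,0,0]
    - [0,0,0]
    - [0,0,0]
    - [0,0,0]
    - [0,0,0]
    - [0,0,0]
  jaw: [1,1,1,1,1,1]

```text
clock: 4.45
position: [498.2, 245.1, 155.1]
ee_rot: [0.911, 0.412, 0.002, -0.0]
wrist_force: [-0.4, 0.1, -3.5]
gripper_width: 14.9
grip_force: 58.9
```

Call:
drive_tool:
  dp:
    - [0,0,-0.25]
    - [0,0,-0.6]
    - [0,0,-0.9]
    - [0,0,-1]
    - [0,0,-1]
  rot:
    - [0,0,0]
    - [0,0,0]
    - [0,0,0]
    - [0,0,0]
    - [0,0,0]
  jaw: [1,1,1,1,1]

```text
clock: 4.95
position: [497.5, 245.0, 253.0]
ee_rot: [0.911, 0.412, 0.001, -0.0]
wrist_force: [0.2, 0.3, -2.5]
gripper_width: 15.1
grip_force: 59.1
```

```bash
python3 -c "
from h import *
to([651,27,265],55.07)"
```

```text
t 4.95 p [497.5  245.02 253.02] xang 48.66 z [ 9.e-04  9.e-04 -1.e+00] w 15.149833089064197 59.11750316619873 F [ 0.2  0.3 -2.5] q7 -0.9758152448495011
[[-0.623, 2.593, -0.12], [0.0, -0.001, -0.107]]
```

Call:
drive_tool:
  dp:
    - [-0.05,0.2,-0.12]
    - [-0.12,0.5,-0.12]
    - [-0.19,0.8,-0.12]
    - [-0.24,1,-0.12]
  rot:
    - [0,0,0]
    - [0,0,0]
    - [0,0,0]
    - [0,0,0]
  jaw: [1,1,1,1]

```text
clock: 5.35
position: [556.6, 158.6, 262.5]
ee_rot: [0.912, 0.411, -0.002, 0.0]
wrist_force: [0.1, 0.0, -2.5]
gripper_width: 15.0
grip_force: 59.1
```

Call:
drive_tool:
  dp:
    - [-0.07,0.3,0]
    - [-0.14,0.6,0]
    - [-0.2,0.85,0]
    - [-0.24,1,0]
  rot:
    - [0,0,0]
    - [0,0,0]
    - [0,0,0]
    - [0,0,0]
  jaw: [1,1,1,1]

```text
clock: 5.75
position: [615.8, 74.4, 262.3]
ee_rot: [0.912, 0.411, -0.002, 0.0]
wrist_force: [-0.5, 0.6, -2.7]
gripper_width: 15.0
grip_force: 59.1
```

Call:
drive_tool:
  dp:
    - [-0.04,0.2,0]
    - [-0.08,0.4,0]
    - [-0.12,0.52,0]
    - [-0.143,0.593,0]
    - [-0.143,0.593,0]
    - [-0.143,0.593,0]
  rot:
    - [0,0,-0.03]
    - [0,0,-0.06]
    - [0,0,-0.09]
    - [0,0,-0.107]
    - [0,0,-0.107]
    - [0,0,-0.107]
  jaw: [1,1,1,1,1,1]

```text
clock: 6.35
position: [650.3, 27.7, 264.1]
ee_rot: [0.887, 0.462, -0.0, -0.001]
wrist_force: [-0.5, 0.1, -3.8]
gripper_width: 15.2
grip_force: 59.1
```

```bash
python3 -c "
from h import *
to([651,27,265],55.07)
for n in('top','scene'):
  im,d=get_image(n); cv2.imwrite('pics/%s2.png'%n,im[:,:,::-1]); np.savez(n+'2.npz',im=im,d=d)
a=cv2.imread('pics/top2.png')[90:270,200:420]; b=cv2.imread('pics/scene2.png')[60:290,200:420]
cv2.imwrite('pics/m2.png',np.hstack([cv2.resize(a,(400,327)),cv2.resize(b,(313,327))]))"
```

```text
t 6.35 p [650.32  27.69 264.07] xang 55.07 z [-1.3e-03  7.0e-04 -1.0e+00] w 15.221575855459815 59.11499798297882 F [-0.5  0.1 -3.8] q7 -0.45328666536350426
[[-0.002, 0.009, -0.009], [-0.001, 0.0, -0.0]]
```

View pics/m2.png

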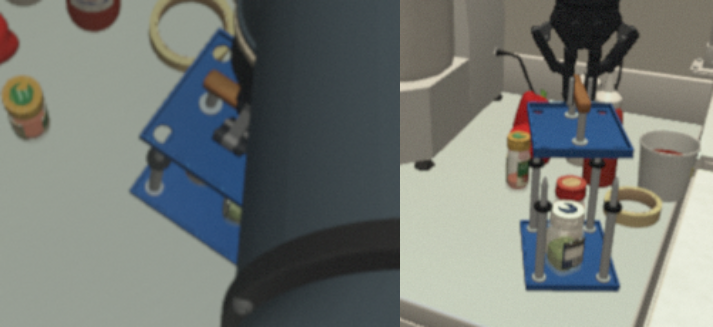

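The tray hangs level over the stand: in the top view its two visible holes are near (289,163) and (322,119). The scene view shows all four pins below the tray and both jars still standing.

```bash
python3 - <<'E'
from h import *
D=np.load('top2.npz'); im,d=D['im'],D['d']; X=cloud('top',d); hsv=cv2.cvtColor(im,cv2.COLOR_RGB2HSV)
blue=cv2.inRange(hsv,(100,120,40),(125,255,255))>0
m=blue&(X[...,2]>190); P=X[m]; P=P[(P[:,2]<222)]
A=np.c_[P[:,:2]-P[:,:2].mean(0),np.ones(len(P))]
w=np.ones(len(P),bool)
for _ in range(4):
    c=np.linalg.lstsq(A[w],P[w,2],rcond=None)[0]; r=P[:,2]-A@c; w=abs(r)<3
print('deck plane',c, 'at',P[:,:2].mean(0),w.sum(),r[w].std())
for g in((289,163),(322.6,118)):
    u0,v0=map(int,g); sl=np.s_[v0-8:v0+9,u0-8:u0+9]
    nb=(cv2.inRange(hsv,(100,100,40),(125,255,255))[sl]==0).astype(np.uint8)
    n,l,st,cc=cv2.connectedComponentsWithStats(nb); j=l[8,8] or 1
    c0=cc[j]+[u0-8,v0-8]; print('hole',c0.round(1),st[j],plane('top',c0,213.3).round(1))
    for z in(211,213.3,215.8): pass
print(proj('top',[[648.4,100.8,213.3],[721.8,50.3,213.3]]))
# scene view: pins & collars
S=np.load('scene0.npz'); Y=cloud('scene',S['d'])
for q in((721.7,50.2),(654,-47.1),(648.3,100.8),(580,3.4)):
    e=np.hypot(Y[...,0]-q[0],Y[...,1]-q[1])<15
    for a,b in((138,165),(120,140)):
        k=e&(Y[...,2]>a)&(Y[...,2]<b); print(q,a,k.sum(),np.nanmean(Y[k],0).round(1))
S2=np.load('scene2.npz'); Y=cloud('scene',S2['d']); h2=cv2.cvtColor(S2['im'],cv2.COLOR_RGB2HSV)
b=(cv2.inRange(h2,(100,120,40),(125,255,255))>0)&(Y[...,2]>190)
cs=max(cv2.findContours(b.astype(np.uint8),0,2)[0],key=cv2.contourArea); r=cv2.approxPolyDP(cv2.convexHull(cs),4,True).reshape(-1,2)
print(r.tolist(),plane('scene',r,224).round(1).tolist())
hull=cv2.drawContours(np.zeros((384,512),np.uint8),[cv2.convexHull(cs)],-1,1,-1)*(1-b.astype(np.uint8))
n,l,st,cc=cv2.connectedComponentsWithStats(hull)
for j in range(1,n):
    if st[j,4]>8: print('sc hole',cc[j],st[j],plane('scene',cc[j],213.3).round(1))
E
```

```text
deck plane [1.27128836e-03 2.21521124e-03 2.15367021e+02] at [653.26187773  68.1104446 ] 1804 1.1862969723639782
hole [288.6 162.8] [ 3  3 11 11 84] [[648.8 101.7 213.3]]
hole [324.5 118.7] [  2   0  15  17 143] [[722.2  44.9 213.3]]
[[289.20013875 163.07090173]
 [321.02831716 118.90574403]]
(721.7, 50.2) 138 50 [720.6  47.3 151.8]
(721.7, 50.2) 120 83 [719.4  46.1 132.5]
(654, -47.1) 138 65 [652.2 -51.4 151.6]
(654, -47.1) 120 116 [651.1 -52.1 132.8]
(648.3, 100.8) 138 52 [647.3  98.6 152. ]
(648.3, 100.8) 120 85 [646.   96.4 133. ]
(580, 3.4) 138 61 [ 5.790e+02 -5.000e-01  1.515e+02]
(580, 3.4) 120 115 [577.7  -1.6 133.1]
[[362, 169], [351, 170], [295, 169], [290, 133], [348, 134]] [[639.4, -79.4, 224.0], [621.8, -71.8, 224.0], [547.9, -16.9, 224.0], [639.1, 112.5, 224.0], [731.0, 42.7, 224.0]]
sc hole [308.2 132.2] [303 132  12   2  15] [[690.  115.  213.3]]
sc hole [325.20520231 144.67052023] [315 132  20  31 346] [[675.1  46.9 213.3]]
sc hole [296.84615385 138.69230769] [294 138   6   3  13] [[648.4 101.4 213.3]]
sc hole [341.5 139. ] [339 138   6   3  14] [[721.3  49.3 213.3]]
sc hole [316. 170.] [300 170  33   1  33] [[588.7 -24.1 213.3]]
```

Measured holes sit within about 1 mm of the pins and the tray is level. I'll make a small correction and lower.

Call:
drive_tool:
  dp:
    - [0.007,0.006,0]
    - [0.007,0.006,0.1]
    - [0.007,0.006,0.2]
    - [0.007,0.006,0.27]
    - [0.007,0.006,0.34]
    - [0.007,0.006,0.41]
    - [0.007,0.006,0.48]
    - [0.007,0.006,0.5]
    - [0.007,0.006,0.5]
  rot:
    - [0,0,-0.006]
    - [0,0,-0.006]
    - [0,0,-0.006]
    - [0,0,-0.006]
    - [0,0,-0.006]
    - [0,0,-0.006]
    - [0,0,-0.006]
    - [0,0,-0.006]
    - [0,0,-0.006]
  jaw: [1,1,1,1,1,1,1,1,1]

```text
clock: 7.35
position: [651.6, 27.0, 214.4]
ee_rot: [0.885, 0.465, -0.0, -0.0]
wrist_force: [-0.7, -1.1, -2.5]
gripper_width: 14.8
grip_force: 59.1
```

```bash
python3 -c "
from h import *
to([651,27.9,188.3],55.4); print(state()['wrist_torque'])
im,d=get_image('scene'); cv2.imwrite('pics/s3.png',cv2.resize(im[90:290,220:420,::-1],(600,600),interpolation=2))"
```

```text
t 7.35 p [651.59  26.99 214.45] xang 55.43 z [-5.e-04 -0.e+00 -1.e+00] w 14.830589010382536 59.06338155269623 F [-0.7 -1.1 -2.5] q7 -0.424372350931961
[[0.004, -0.01, 0.261], [-0.0, 0.0, 0.0]]
[-0.04832739  0.03863426  0.00055107]
```

View pics/s3.png

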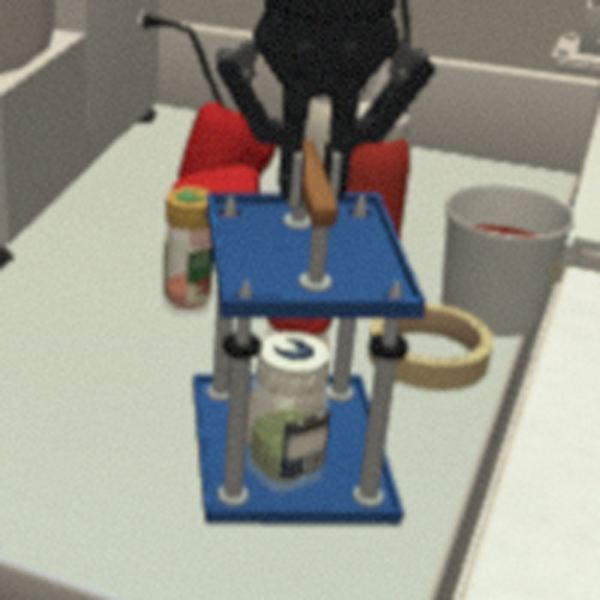

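All four pins have come up through the holes, at (231,205), (361,205), (246,290) and (396,290), with no contact force. I'll go on down to the collars.

Call:
drive_tool:
  dp:
    - [0,0,0.06]
    - [0,0,0.12]
    - [0,0,0.18]
    - [0,0,0.22]
    - [0,0,0.245]
    - [0,0,0.265]
    - [0,0,0.265]
    - [0,0,0.265]
  rot:
    - [0,0,0]
    - [0,0,0]
    - [0,0,0]
    - [0,0,0]
    - [0,0,0]
    - [0,0,0]
    - [0,0,0]
    - [0,0,0]
  jaw: [1,1,1,1,1,1,1,1]

```text
clock: 8.2
position: [651.8, 26.9, 188.4]
ee_rot: [0.885, 0.465, 0.0, 0.0]
wrist_force: [0.4, 0.3, -1.2]
gripper_width: 14.9
grip_force: 59.2
```

```bash
python3 -c "
from h import *
to([651,27.9,188.3],55.4); print(state()['wrist_torque'])"
```

```text
t 8.2 p [651.84  26.91 188.4 ] xang 55.43 z [ 4.e-04 -1.e-04 -1.e+00] w 14.921630446916923 59.20250952243805 F [ 0.4  0.3 -1.2] q7 -0.4112578091911615
[[0.003, -0.013, 0.001], [0.0, -0.0, 0.0]]
[ 0.00877159  0.05060355 -0.05976123]
```

Call:
drive_tool:
  dp:
    - [0,0,0.008]
    - [0,0,0.015]
    - [0,0,0.015]
    - [0,0,0.015]
  rot:
    - [0,0,0]
    - [0,0,0]
    - [0,0,0]
    - [0,0,0]
  jaw: [1,1,1,1]

```text
clock: 8.6
position: [651.9, 26.9, 188.4]
ee_rot: [0.885, 0.465, 0.001, 0.0]
wrist_force: [-4.7, 1.0, 10.7]
gripper_width: 15.0
grip_force: 61.0
```

Call:
drive_tool:
  dp:
    - [0,0,0]
    - [0,0,0]
    - [0,0,0]
    - [0,0,0]
    - [0,0,0]
    - [0,0,-0.1]
    - [0,0,-0.3]
    - [0,0,-0.6]
    - [0,0,-0.9]
    - [0,0,-1]
    - [0,0,-1]
  rot:
    - [0,0,0]
    - [0,0,0]
    - [0,0,0]
    - [0,0,0]
    - [0,0,0]
    - [0,0,0]
    - [0,0,0]
    - [0,0,0]
    - [0,0,0]
    - [0,0,0]
    - [0,0,0]
  jaw: [0,-0.2,-0.2,-0.2,-0.2,-0.2,-0.2,-0.2,-0.2,-0.2,-0.2]

```text
clock: 9.7
position: [652.5, 26.7, 289.0]
ee_rot: [0.885, 0.465, 0.002, 0.001]
wrist_force: [-0.3, 0.5, -0.4]
gripper_width: 51.1
grip_force: 0.0
```

```bash
python3 - <<'E'
from h import *
to([651,27.9,188.3])
im,d=get_image('scene'); cv2.imwrite('pics/s4.png',cv2.resize(im[90:290,220:420,::-1],(600,600),interpolation=2))
im,d=get_image('top'); X=cloud('top',d); hsv=cv2.cvtColor(im,cv2.COLOR_RGB2HSV)
P=X[(cv2.inRange(hsv,(100,120,40),(125,255,255))>0)&(X[...,2]>110)]
A=np.c_[P[:,:2]-[651,27],np.ones(len(P))]; w=np.ones(len(P),bool)
for _ in range(4):
    c=np.linalg.lstsq(A[w],P[w,2],rcond=None)[0]; w=abs(P[:,2]-A@c)<3
print(c,w.sum())
E
```

```text
t 9.7 p [652.47  26.73 288.97] xang 55.43 z [ 3.5e-03  3.0e-04 -1.0e+00] w 51.0881717802619 0.0 F [-0.3  0.5 -0.4] q7 -0.45642308493028966
[[-0.001, -0.022, 1.007]]
[-1.24424975e-01  1.10058937e-01  1.37430876e+02] 1211
```

View pics/s4.png

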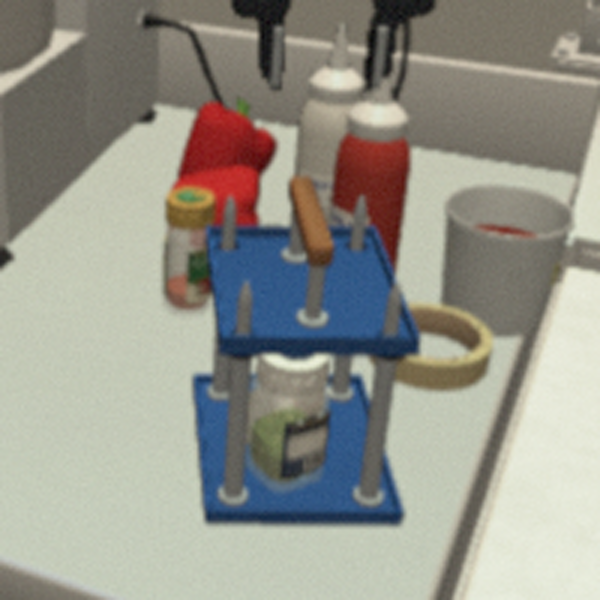

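The tray is down with all pins standing well through, at (230,222), (360,222), (245,305) and (394,305), and the jars are upright. The plane fit took in stray points, so I'll redo it locally.

```bash
python3 - <<'E'
from h import *
for n in('top','scene'):
    im,d=get_image(n); X=cloud(n,d); hsv=cv2.cvtColor(im,cv2.COLOR_RGB2HSV)
    u=np.radians(55.1); L=(X[...,:2]-[651,27])@np.array([[np.cos(u),-np.sin(u)],[np.sin(u),np.cos(u)]])
    m=(cv2.inRange(hsv,(100,120,40),(125,255,255))>0)&(abs(L[...,0])<66)&(abs(L[...,1])<51)&(abs(X[...,2]-140)<12)
    A=np.c_[L[m],np.ones(m.sum())]; z=X[m][:,2]; w=np.ones(len(z),bool)
    for _ in range(5):
        c=np.linalg.lstsq(A[w],z[w],rcond=None)[0]; w=abs(z-A@c)<3
    print(n,c.round(4),w.sum(),len(z),L[m].min(0),L[m].max(0))
E
```

```text
top [ 1.100000e-03 -1.000000e-04  1.396355e+02] 1869 1930 [-46.80315418 -50.99004394] [65.97640985 50.98727898]
scene [1.000000e-04 1.100000e-03 1.408238e+02] 1148 1150 [-60.04776899 -50.93971015] [65.94369449 50.96425447]
```

The deck top is at 140 mm and level, so the tray is fully seated.

```bash
python3 -c "
from plant import *
print(finish_job())"
```

```text
the job is handed in; nothing more can be done
None
```

The tray sits level and fully down on the four collars, with all four posts through its corner holes; in the last pictures the jars I could see were standing where they started (the red one is hidden under the tray), and the job was handed in at about 10 s.

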